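# Bed a sandstone block down on its parallels in the vise

### The job

The sandstone block clamped in the green vise has ridden up off the two loose aluminium bars (parallels) it should sit on: take the mallet by its handle and, with its head and light taps or pushes that will not crack the stone, drive the block down until neither bar can be slid any more by a push of about 3 N. Then nudge the end of the near bar (screw side) and after it the end of the far bar with at least 2 N, by fingertip or mallet, to prove that they are held, leaving both where they were under the block. Finish with the mallet standing upright on its dark rubber mat, touch the block only with the mallet, and leave everything else on the bench alone.

Things in the scene. Friction and masses are not known exactly. Their poses are not given: they have to be found in the camera images.
- vise: Green bench vise, bolted down. Origin: centre of its underside on the bench, midway between the jaws; +x runs from the near (screw side) jaw to the far jaw, y along the jaws. Bed top 40 mm above the origin, 120 mm wide (y). Jaws: faces at x = -42 and +42 mm, 40 mm thick, 112 mm long (y), tops 95 mm above the origin. Screw T-handle at x = -177 mm, 58 mm high.
- block: Tan sandstone block, 80 (x, jaw to jaw) x 110 (y) x 50 mm high, 0.9 to 1.3 kg. Origin: centre of its underside; axes as the vise's. Gripped by the jaws' friction, it can only be pushed down and rock about its y. It starts 5 to 8 mm above its seat, tilted up to 0.05 rad. Fully seated its underside is 76 mm above the vise's origin.
- block_top (a point): Centre of the block's flat top, 50 mm above its origin. Pushed down with some 3 to 8 N the block sinks or rocks, and stays where left; on meeting a bar the force rises steeply. Some 20 to 25 N straight over a bar (30 mm to the near or far side of this point) beds that side but can loosen the other; a last such push at or close to the middle evens them. Over 70 N from the mallet cracks it.
- bar_near: Loose aluminium bar (parallel), 14 (x) x 200 (y) x 36 mm high, 0.27 kg, lying along the jaws on the vise bed at x = -30 mm of the vise, under the block's near (screw) side. It sticks out some 45 mm beyond the block at both ends. Origin: centre of its underside. Loose, it slides at about 2 N; with the block down on it, it holds against about 3 N or more.
- bar_far: The same bar at x = +30 mm of the vise, under the block's far long side.
- mallet: Stone carver's round mallet, 0.35 kg, standing upright on its head on the dark rubber mat: cream nylon head 50 mm across and 50 mm high with a flat underside, above it a straight round wooden handle 26 mm across from 50 to 135 mm above the underside. Origin: centre of the head's underside; z up along the handle.
- mat: Flat square dark rubber mat fixed on the bench, 130 x 130 x 5 mm, where the mallet stands; left or right of the vise. Origin: centre of its underside.
- bowl: Black plastic bowl, 120 mm across, 50 mm high; a bystander, to be left alone. Origin: on its underside near the middle.
- red_box: Red carton with a white lid, 90 x 75 x 62 mm; a bystander, to be left alone. Origin: on its underside near the middle.
- offcut: Rough sandstone offcut, 150 x 110 x 54 mm; a bystander, to be left alone. Origin: on its underside near the middle.
- chisel: Steel stone chisel, 195 mm long, lying flat; a bystander, to be left alone. Origin: on its underside near the middle.
- square: Try square, 100 mm dark wooden stock and 150 mm steel blade, lying flat; a bystander, to be left alone. Origin: on its underside near the middle.
- jar: Closed jar, 76 mm across, 100 mm high; a bystander, to be left alone. Origin: on its underside near the middle.
- brush: Hand brush with a wooden handle, lying flat; a bystander, to be left alone. Origin: on its underside near the middle.
Things that resemble listed ones, but are neither listed nor needed, are in the scene too. There is more than one size of the mallet; the one meant has the size given above.

How it is judged:
On the way, in this order (a step that is already met when the one before it is completed fails the run):
1. the mallet is pressed or tapped on the block with more than 3 N (contact force between mallet and block above 3 N).
2. the block sits down on both bars: it presses on each with more than 1 N (contact force between each of bar_near, bar_far and block above 1 N), for 0.2 s.
3. the near bar is nudged with more than 2 N, by finger or mallet, while the block holds it (contact force between any of the fingers, mallet and bar_near above 2 N and contact force between bar_near and block above 1 N).
4. then the far bar is nudged likewise (contact force between any of the fingers, mallet and bar_far above 2 N and contact force between bar_far and block above 1 N).
At the end, for the whole second after the job is handed in: The block presses on each bar with over 1 N; each bar lies under its side of the block, its middle within 25 mm of the vise middle along the jaws and 12 mm of its place across; the mallet stands upright (0.1 rad), still and released on the dark rubber mat, within 50 mm of its centre (all of step 2 and y of bar_near in the frame of vise between -0.025 and 0.025 m and x of bar_near in the frame of vise between -0.042 and -0.018 m and y of bar_far in the frame of vise between -0.025 and 0.025 m and x of bar_far in the frame of vise between 0.018 and 0.042 m and horizontal distance between mallet and mat below 0.05 m and angle between mallet's own z axis and vertical below 0.1 rad and z of mallet in the frame of mat between 0.002 and 0.009 m and linear speed of each of mallet, bar_near, bar_far below 0.02 m/s); the robot touches nothing.
It fails at once if the stone is cracked: more than 70 N from the mallet (contact force between mallet and block above 70 N).
It fails at once if the block is touched with the robot instead of the mallet (more than 2 N) (contact force between any of the arm, the fingers and block above 2 N).
It fails at once if another thing on the bench is moved by more than 25 mm (distance of any of bowl, red_box, offcut, chisel, square, jar, brush from where it was at the start of the episode above 0.025 m).
It also fails if it takes over 72 s, if anything falls off the work surface, if the arm or the gripper's body presses on something with over 40 N, if the wrist force passes 120 N, or if a joint passes its speed limit or range.

### The arm

A 7-joint arm with a two-finger parallel gripper is mounted at the origin on the work surface. World frame = base frame: x ahead of the robot, y to its left, z up, the work surface at z = 0. Lengths are in m, angles in rad, forces in N, time in s.
With the tool pointing down it reaches from about 0.4 to 0.85 m from the base axis. Payload 10.4 kg.
Tool frame: the origin (TCP) lies at the very end of the fingers, on their centre line; the grasp point (between the pads) lies 19 mm behind it; z points along the fingers, y is the line along which they close (so a half turn about z gives the same grasp; the last joint's range is limited). The gripper opens to 85 mm and grips with 20 to 120 N. Pads are 22 mm wide; open, the fingers measure 114 mm over their backs; the gripper's body (76 mm by 85 mm) begins 54 mm behind the grasp point. The pads swing forward as they close: fully open they stand 13 mm farther back than shut.
Start: joints at [-1.286, 0.332, -0.065, 1.46, 0.022, 1.35, -0.088], TCP at [0.189, 0.596, 0.231] pointing down, gripper open.
Joint ranges: [-2.6, 2.6], [-0.5, 2.12], [-1.47, 1.34], [0.16, 2.42], [-1.27, 4.41], [0.06, 2.06], [-2.6, 2.6]. Speed limits (rad/s): [2.22, 2.22, 2.79, 2.79, 3.14, 3.14, 3.14].

### API

Orientations are given as a unit quaternion [x, y, z, w].
In Python, from workcell import * gives the robot as it stands.
- The arm moves only by the tool step_arm, never from a script. Its argument "commands" is one flat list of numbers, 7 for each row, row after row: the finger opening in mm, from 0 to 85.4, then the shift along the world's x, y, z as a fraction of full scale, then the turn, a rotation vector about the world's x, y, z as a fraction of full scale. A call has exactly 10 rows; each row is the pose to reach, as a shift and turn from the pose commanded when the call began, turning the shorter way round; what a row does not reach only later rows make up. Full scale, the value 1, is 0.6 m for a shift and pi rad for a turn. A row lasts 1/8 s, in which the tool goes at most 62.5 mm and 10.7 degrees, less where a joint would pass 70% of its speed; a pose out of reach is approached as far as the arm can. A call with a number of a shift or a turn outside -1 to 1 is refused whole. A call with a gripper value outside its range is refused whole. The fingers move at their own pace and stop on an object; "squeeze" is the grip in N (left out, the last holds). Time passes only in rows, so rows that repeat a pose let the fingers close, or fill a call up. It gives the time, the measured TCP pose, the force, the opening and the grip force at its end, in the units of the state.
- get_obs(): the state, without advancing time (a new reading comes with each control period).
- camera(name): name is "side" or "top"; returns the picture (480x640x3 uint8, red, green, blue); there is no depth.
- camera_params(name): a dict with "mtx" (3x3 intrinsics, pixels), "extrinsics" (4x4, takes a point from world to camera coordinates). Camera axes: x right, y down, z forward; pixel columns grow to the right and rows downward; lengths in m; the calibration is good to about 2 mm. A picture is of the moment at which its call begins. camera_params takes no time and is no camera call.
- hand_in(): hands the job in; it is judged then, once.
The state is a dict: "clock": time; "joint_pos": joint angles; "joint_velocities": joint speeds; "tau": joint torques, N m; "position": TCP position; "ee_rot": TCP orientation; "ft_force": force on the tool from outside, world axes, zero at the start; "torque": the same for the moment, N m; "grip_width": opening from 0.0 (shut) to 1.0 (fully open); "grasp_force": force on a finger pad.
Only numpy, scipy, OpenCV 4.12 (cv2) and the standard library are available. Lean on these libraries where they do the work, as an engineer would, in place of code of your own. Each camera call takes 0.05 s, during which the arm holds its last target. There are 200 camera calls.

## Working session

There is one attempt and no reset: what is moved stays moved. The work goes in short steps, Python scripts to look and compute and a tool call to move; the robot and the scene stay as the last step left them, time stands still between calls to the robot, and variables do not carry over. Pictures are saved under pics/ and viewed, at most 10 in all, crops included, and the job is handed in when it is done.

Besides the shell and the picture viewer there is one more tool, called after "Request:" in YAML: its name, and indented under it one key for each argument. step_arm: Moves the arm, as the interface text tells. Its arguments: {"type":"object","properties":{"commands":{"type":"array","items":{"type":"number"}},"squeeze":{"type":"number"}},"required":["commands"]}

```bash
ls; mkdir -p pics; python3 - <<'E'
from workcell import *
import cv2
for n in("side","top"):
    im=camera(n); cv2.imwrite(f"pics/{n}0.png",im[:,:,::-1]); p=camera_params(n); print(n,p["mtx"].round(1).tolist(),p["extrinsics"].round(4).tolist())
o=get_obs(); print(o)
E
```

```text
pics
side [[454.6, 0.0, 312.8], [0.0, 454.6, 240.1], [0.0, 0.0, 1.0]] [[0.9107, -0.4128, 0.0149, -0.5153], [-0.2804, -0.6443, -0.7115, 0.1853], [0.3033, 0.6438, -0.7025, 0.9479], [0.0, 0.0, 0.0, 1.0]]
top [[586.9, 0.0, 315.0], [0.0, 586.9, 233.0], [0.0, 0.0, 1.0]] [[0.0255, -0.9995, 0.0205, -0.1122], [-0.996, -0.0272, -0.0852, 0.558], [0.0857, -0.0183, -0.9962, 1.5591], [0.0, 0.0, 0.0, 1.0]]
{'clock': 0.1, 'joint_pos': array([-1.28556576,  0.33278941, -0.06469397,  1.46084906,  0.02158867,
        1.34991719, -0.08849035]), 'joint_velocities': array([ 0.0008262 , -0.00086783, -0.00078487, -0.00317261, -0.00184558,
       -0.00199742,  0.00074056]), 'tau': array([ 1.00498735e-03, -6.26733899e+01,  4.89073154e-02, -3.92432284e+01,
        1.63388526e-02,  6.95889175e-03,  4.68907353e-05]), 'position': array([0.18927054, 0.59529737, 0.23061146]), 'ee_rot': array([ 1.53298136e-01,  9.88179781e-01, -6.29876391e-04, -7.28330276e-05]), 'ft_force': array([-0.50863941,  0.32103404,  0.56404156]), 'torque': array([ 0.00029452, -0.0626347 , -0.0181751 ]), 'grasp_force': 0.0, 'grip_width': 1.0003093171641846}
```

View pics/top0.png

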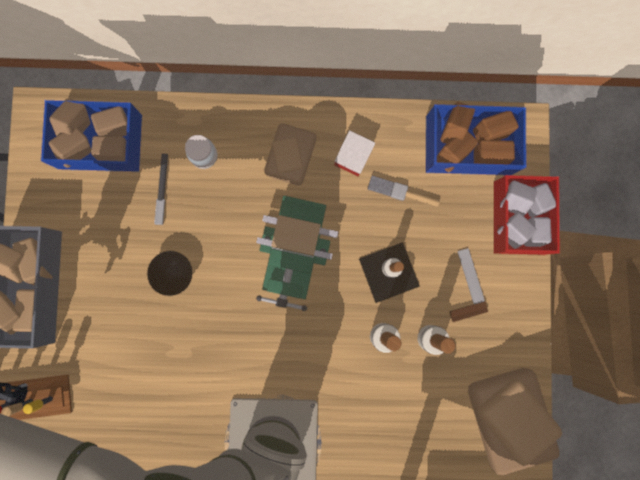

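View pics/side0.png

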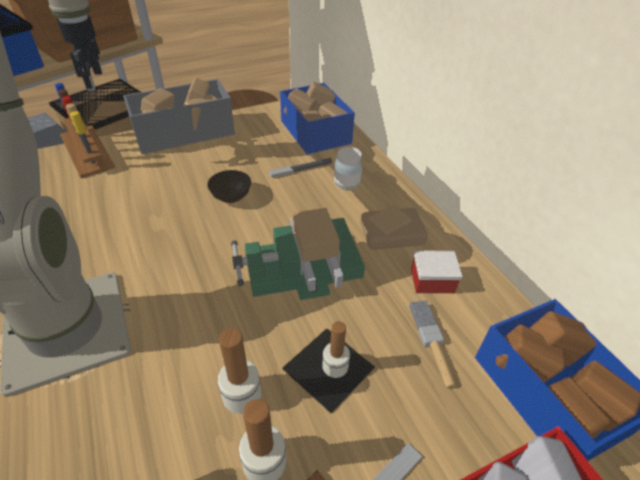

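Candidates for the mallet, in top-view pixels: the small one on the dark mat (393,268), and larger ones on bare wood at (386,339) and (437,341). I choose the one on the mat and check it in a close crop.

```bash
cat > h.py <<'E'
import numpy as np, cv2
from workcell import *
def ray(n,u,v):
    p=camera_params(n);E=p["extrinsics"];R,t=E[:3,:3],E[:3,3]
    return -R.T@t, R.T@np.linalg.solve(p["mtx"],[u,v,1])
def onz(n,u,v,z):
    c,d=ray(n,u,v); return c+d*(z-c[2])/d[2]
def px(n,P):
    p=camera_params(n);E=p["extrinsics"];q=p["mtx"]@(E[:3,:3]@np.asarray(P)+E[:3,3]); return q[:2]/q[2]
E
python3 - <<'E'
from h import *
t=cv2.imread("pics/top0.png");s=cv2.imread("pics/side0.png")
a=cv2.resize(t[185:325,245:445],(800,560),interpolation=cv2.INTER_CUBIC)
cv2.imwrite("pics/ct.png",a)
b=cv2.resize(s[195:415,220:400],(655,600)[:2] and (491,600),interpolation=cv2.INTER_CUBIC)
cv2.imwrite("pics/cs.png",b)
E
```

```text
(no output)
```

View pics/ct.png

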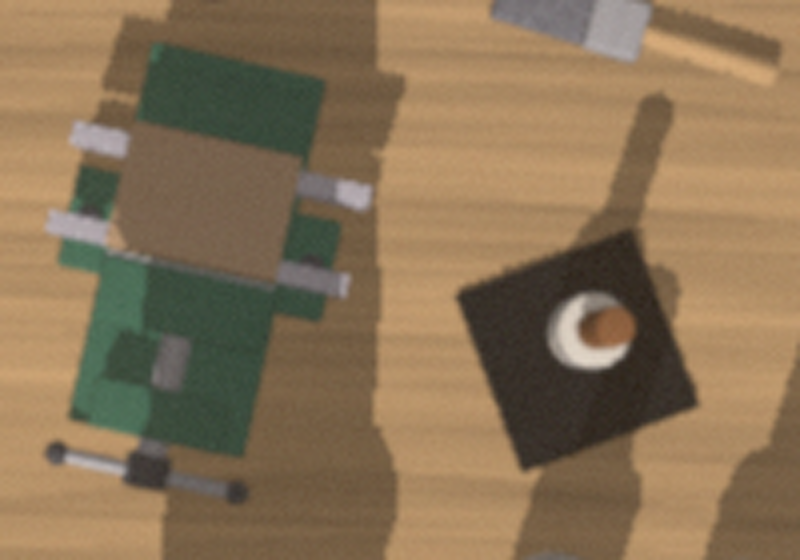

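View pics/cs.png

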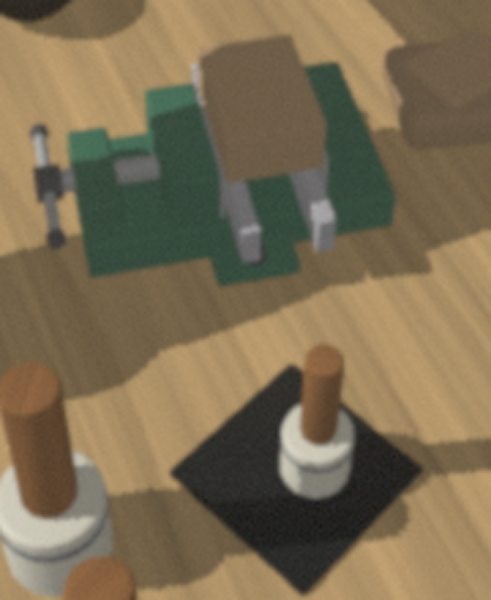

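The crop confirms it: the small mallet stands on the mat, its handle top at about top px (399,266) and its head at about (392,267). The block top is at about (296,235), with bar ends showing on both sides.

```bash
python3 - <<'E'
from h import *
T=lambda u,v:(245+(u+.5)/4-.5,185+(v+.5)/4-.5)
S=lambda u,v:(220+u*180/491,195+v*220/600)
pr=lambda k,P:print(k,np.round(P,4))
pr("handle top",onz("top",*T(615,326),.14)); pr("handle side",onz("side",*S(324,360),.14))
pr("head top",onz("top",*T(588,331),.05))
pr("head bottom side",onz("side",*S(316,470),.005))
m=[onz("top",*T(*c),.005) for c in((457,295),(632,230),(697,405),(524,470))];pr("mat",np.mean(m,0)); pr("m",m)
ends={}
for k,c in dict(nR=(348,284),nL=(46,221),fR=(371,194),fL=(71,134)).items(): ends[k]=onz("top",*T(*c),.076);pr(k,ends[k])
pr("near mid",(ends['nR']+ends['nL'])/2);pr("far mid",(ends['fR']+ends['fL'])/2)
for a in "nf":
  d=ends[a+'L']-ends[a+'R'];print(a,np.linalg.norm(d),np.arctan2(d[1],d[0]))
b=[onz("top",*T(*c),.132) for c in((135,120),(303,155),(276,283),(107,247))];pr("b",b);pr("bc",np.mean(b,0))
h=[onz("top",*T(*c),.058) for c in((52,452),(238,492))];pr("Thandle",np.mean(h,0));d=h[0]-h[1];print(np.arctan2(d[1],d[0]))
# side: near/far bar R end faces top mid
pr("nR side",onz("side",*S(248,230),.076));pr("fR side",onz("side",*S(321,207),.076))
E
```

```text
handle top [ 0.4735 -0.3058  0.14  ]
handle side [ 0.4735 -0.3088  0.14  ]
head top [ 0.4727 -0.3025  0.05  ]
head bottom side [ 0.4745 -0.3104  0.005 ]
mat [ 0.4612 -0.3023  0.005 ]
m [[ 0.4963 -0.2194  0.005 ]
 [ 0.5439 -0.3385  0.005 ]
 [ 0.4257 -0.3844  0.005 ]
 [ 0.3789 -0.2671  0.005 ]]
nR [ 0.4984 -0.1414  0.076 ]
nL [0.5342 0.0562 0.076 ]
fR [ 0.5576 -0.1551  0.076 ]
fL [0.5916 0.0418 0.076 ]
near mid [ 0.5163 -0.0426  0.076 ]
far mid [ 0.5746 -0.0566  0.076 ]
n 0.20084322104442343 1.3915560189650333
f 0.19985856024539522 1.399964516602699
b [[ 0.5955 -0.0022  0.132 ]
 [ 0.5762 -0.1085  0.132 ]
 [ 0.4951 -0.0936  0.132 ]
 [ 0.5149  0.0129  0.132 ]]
bc [ 0.5454 -0.0478  0.132 ]
Thandle [ 0.3729 -0.0125  0.058 ]
1.3851737927081962
nR side [ 0.4967 -0.1404  0.076 ]
fR side [ 0.5588 -0.1418  0.076 ]
```

Request:
step_arm:
  commands: [85, 0.06, -0.08, 0.05, 0, 0, 0, 85, 0.12, -0.16, 0.1, 0, 0, 0, 85, 0.2, -0.25, 0.12, 0, 0, 0, 85, 0.27, -0.35, 0.12, 0, 0, 0, 85, 0.33, -0.45, 0.12, 0, 0, 0, 85, 0.4, -0.55, 0.12, 0, 0, 0, 85, 0.47, -0.65, 0.12, 0, 0, 0, 85, 0.518, -0.742, 0.117, 0, 0, 0, 85, 0.518, -0.742, 0.117, 0, 0, 0, 85, 0.518, -0.742, 0.117, 0, 0, 0]
  squeeze: 80

```text
clock: 1.35
position: [0.5019, 0.1454, 0.3013]
ee_rot: [0.157, 0.988, -0.001, 0.0]
ft_force: [-0.1, 0.4, 0.0]
grip_width: 0.996
grasp_force: 0.0
```

Request:
step_arm:
  commands: [85, 0, -0.1, 0, 0, 0, 0, 85, -0.01, -0.2, 0, 0, 0, 0, 85, -0.02, -0.3, 0, 0, 0, 0, 85, -0.02, -0.4, 0, 0, 0, 0, 85, -0.03, -0.5, -0.02, 0, 0, 0, 85, -0.04, -0.6, -0.05, 0, 0, 0, 85, -0.044, -0.7, -0.1, 0, 0, 0, 85, -0.044, -0.762, -0.168, 0, 0, 0, 85, -0.044, -0.762, -0.168, 0, 0, 0, 85, -0.044, -0.762, -0.168, 0, 0, 0]

```text
clock: 2.6
position: [0.4743, -0.3057, 0.2008]
ee_rot: [0.153, 0.988, 0.0, -0.0]
ft_force: [0.1, 0.3, 0.3]
grip_width: 0.996
grasp_force: 0.0
```

```bash
python3 - <<'E'
from h import *
o=get_obs();print(o['position'],o['joint_pos'].round(2))
s=camera("side")[:,:,::-1];t=camera("top")[:,:,::-1]
a=cv2.resize(s[250:410,250:410],(500,500));b=cv2.resize(t[220:320,340:440],(300,300))
c=np.zeros((500,800,3),np.uint8);c[:,:500]=a;c[:300,500:]=b
cv2.imwrite("pics/g.png",c)
E
```

```text
[ 0.47427009 -0.3057221   0.20076904] [-0.17  0.26  0.78  1.7  -0.19  1.26  1.92]
```

View pics/g.png

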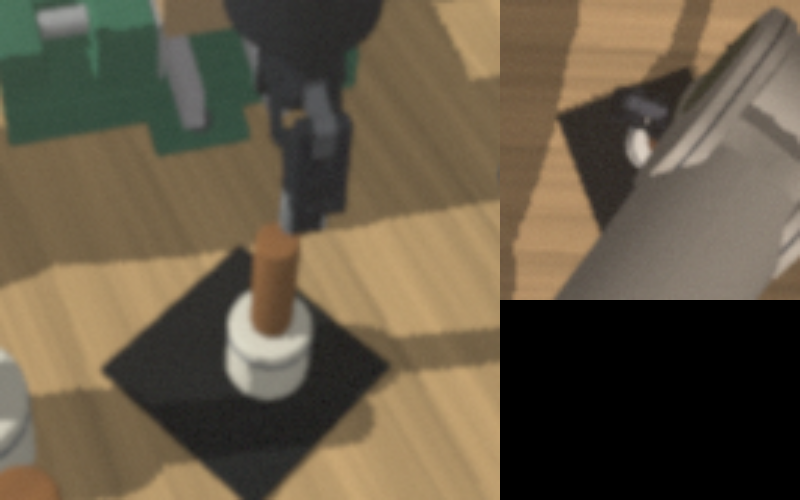

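```bash
python3 - <<'E'
from h import *
for P in([.4743,-.3057,.2008],[.4743-.0125,-.3057-.04,.2138],[.4743+.0125,-.3057+.04,.2138],[.4735,-.307,.14]): print(((px("side",P)-250)*3.125).round())
E
```

```text
[283. 170.]
[298. 220.]
[271.  94.]
[276. 238.]
```

The fingers are open above the handle top (side crop 275,240) and line up with the prediction. Next I go down and grip.

Request:
step_arm:
  commands: [85, -0.003, -0.002, -0.06, 0, 0, 0, 85, -0.003, -0.002, -0.12, 0, 0, 0, 85, -0.003, -0.002, -0.17, 0, 0, 0, 85, -0.003, -0.002, -0.19, 0, 0, 0, 85, -0.003, -0.002, -0.19, 0, 0, 0, 15, -0.003, -0.002, -0.19, 0, 0, 0, 15, -0.003, -0.002, -0.19, 0, 0, 0, 15, -0.003, -0.002, -0.19, 0, 0, 0, 15, -0.003, -0.002, -0.19, 0, 0, 0, 15, -0.003, -0.002, -0.19, 0, 0, 0]
  squeeze: 80

```text
clock: 3.95
position: [0.4725, -0.3078, 0.0873]
ee_rot: [0.153, 0.988, 0.0, 0.0]
ft_force: [-0.1, 2.0, 5.5]
grip_width: 0.285
grasp_force: 78.1
```

Request:
step_arm:
  commands: [15, 0, 0, 0.05, 0, 0, 0, 15, 0, 0, 0.13, 0, 0, 0, 15, 0, 0, 0.22, 0, 0, 0, 15, 0.02, 0.08, 0.25, 0, 0, 0, 15, 0.05, 0.17, 0.25, 0, 0, 0, 15, 0.07, 0.26, 0.25, 0, 0, 0, 15, 0.1, 0.35, 0.25, 0, 0, 0, 15, 0.122, 0.432, 0.242, 0, 0, 0, 15, 0.122, 0.432, 0.242, 0, 0, 0, 15, 0.122, 0.432, 0.242, 0, 0, 0]

```text
clock: 5.2
position: [0.5447, -0.0494, 0.2315]
ee_rot: [0.153, 0.988, -0.0, -0.0]
ft_force: [0.6, -1.7, -3.4]
grip_width: 0.287
grasp_force: 79.1
```

```bash
python3 - <<'E'
from h import *
o=get_obs();print(o['position'],o['ft_force'],o['joint_pos'].round(2))
s=camera("side")[:,:,::-1]
cv2.imwrite("pics/b.png",cv2.resize(s[150:310,220:400],(675,600)))
P=o['position'].copy();P[2]-=.082;print((px("side",P)-[220,150])*3.75)
E
```

```text
[ 0.54472806 -0.04942996  0.23152236] [ 0.56207523 -1.66813423 -3.37702881] [-0.56  0.17  0.63  1.7  -0.1   1.31  1.36]
[353.90851788 264.57942715]
```

View pics/b.png

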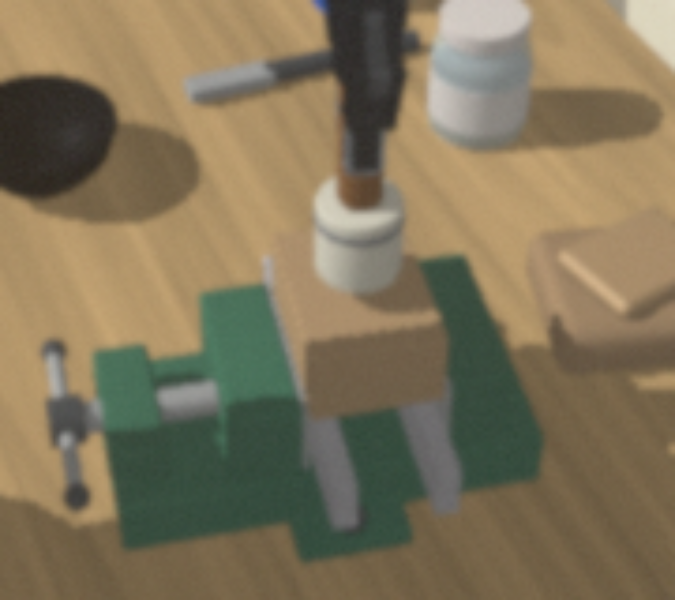

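The mallet head hangs upright over the block top (crop 355,270), and the bars stick out below. I start pressing gently.

Request:
step_arm:
  commands: [15, 0.001, 0.001, -0.009, 0, 0, 0, 15, 0.001, 0.001, -0.016, 0, 0, 0, 15, 0.001, 0.001, -0.018, 0, 0, 0, 15, 0.001, 0.001, -0.02, 0, 0, 0, 15, 0.001, 0.001, -0.022, 0, 0, 0, 15, 0.001, 0.001, -0.024, 0, 0, 0, 15, 0.001, 0.001, -0.026, 0, 0, 0, 15, 0.001, 0.001, -0.028, 0, 0, 0, 15, 0.001, 0.001, -0.03, 0, 0, 0, 15, 0.001, 0.001, -0.03, 0, 0, 0]

```text
clock: 6.5
position: [0.5459, -0.0481, 0.2141]
ee_rot: [0.153, 0.988, 0.0, 0.0]
ft_force: [-0.9, -0.2, 1.4]
grip_width: 0.286
grasp_force: 79.8
```

Request:
step_arm:
  commands: [15, 0, 0, -0.001, 0, 0, 0, 15, 0, 0, -0.002, 0, 0, 0, 15, 0, 0, -0.003, 0, 0, 0, 15, 0, 0, -0.004, 0, 0, 0, 15, 0, 0, -0.005, 0, 0, 0, 15, 0, 0, -0.006, 0, 0, 0, 15, 0, 0, -0.007, 0, 0, 0, 15, 0, 0, -0.007, 0, 0, 0, 15, 0, 0, -0.007, 0, 0, 0, 15, 0, 0, -0.007, 0, 0, 0]

```text
clock: 7.75
position: [0.5457, -0.0481, 0.2096]
ee_rot: [0.153, 0.988, 0.0, -0.0]
ft_force: [1.4, 0.2, -1.3]
grip_width: 0.287
grasp_force: 79.8
```

Request:
step_arm:
  commands: [15, 0, 0, -0.001, 0, 0, 0, 15, 0, 0, -0.002, 0, 0, 0, 15, 0, 0, -0.003, 0, 0, 0, 15, 0, 0, -0.003, 0, 0, 0, 15, 0, 0, -0.003, 0, 0, 0, 15, 0, 0, -0.004, 0, 0, 0, 15, 0, 0, -0.004, 0, 0, 0, 15, 0, 0, -0.004, 0, 0, 0, 15, 0, 0, -0.004, 0, 0, 0, 15, 0, 0, -0.004, 0, 0, 0]

```text
clock: 9.0
position: [0.5461, -0.0482, 0.2082]
ee_rot: [0.153, 0.988, 0.0, 0.001]
ft_force: [-2.1, 0.8, 9.8]
grip_width: 0.286
grasp_force: 80.8
```

Request:
step_arm:
  commands: [15, 0, 0, -0.001, 0, 0, 0, 15, 0, 0, -0.001, 0, 0, 0, 15, 0, 0, -0.002, 0, 0, 0, 15, 0, 0, -0.002, 0, 0, 0, 15, 0, 0, -0.002, 0, 0, 0, 15, 0, 0, -0.002, 0, 0, 0, 15, 0, 0, -0.002, 0, 0, 0, 15, 0, 0, -0.002, 0, 0, 0, 15, 0, 0, -0.002, 0, 0, 0, 15, 0, 0, -0.002, 0, 0, 0]

```text
clock: 10.25
position: [0.5464, -0.0482, 0.2082]
ee_rot: [0.153, 0.988, 0.001, 0.001]
ft_force: [-5.6, 2.2, 19.4]
grip_width: 0.285
grasp_force: 81.7
```

Request:
step_arm:
  commands: [15, 0, 0, 0.02, 0, 0, 0, 15, -0.025, 0.004, 0.022, 0, 0, 0, 15, -0.049, 0.009, 0.022, 0, 0, 0, 15, -0.049, 0.009, 0.014, 0, 0, 0, 15, -0.049, 0.009, 0.01, 0, 0, 0, 15, -0.049, 0.009, 0.007, 0, 0, 0, 15, -0.049, 0.009, 0.005, 0, 0, 0, 15, -0.049, 0.009, 0.004, 0, 0, 0, 15, -0.049, 0.009, 0.003, 0, 0, 0, 15, -0.049, 0.009, 0.003, 0, 0, 0]

```text
clock: 11.5
position: [0.5165, -0.0429, 0.2083]
ee_rot: [0.153, 0.988, 0.0, 0.0]
ft_force: [-1.1, -0.1, 0.8]
grip_width: 0.284
grasp_force: 79.6
```

Request:
step_arm:
  commands: [15, 0, 0, -0.001, 0, 0, 0, 15, 0, 0, -0.001, 0, 0, 0, 15, 0, 0, -0.002, 0, 0, 0, 15, 0, 0, -0.002, 0, 0, 0, 15, 0, 0, -0.003, 0, 0, 0, 15, 0, 0, -0.003, 0, 0, 0, 15, 0, 0, -0.003, 0, 0, 0, 15, 0, 0, -0.003, 0, 0, 0, 15, 0, 0, -0.003, 0, 0, 0, 15, 0, 0, -0.003, 0, 0, 0]

```text
clock: 12.75
position: [0.517, -0.0429, 0.2082]
ee_rot: [0.153, 0.988, 0.001, 0.001]
ft_force: [-6.6, 0.4, 17.2]
grip_width: 0.287
grasp_force: 81.5
```

Request:
step_arm:
  commands: [15, 0, 0, 0.02, 0, 0, 0, 15, 0.04, -0.007, 0.025, 0, 0, 0, 15, 0.098, -0.017, 0.025, 0, 0, 0, 15, 0.098, -0.017, 0.015, 0, 0, 0, 15, 0.098, -0.017, 0.011, 0, 0, 0, 15, 0.098, -0.017, 0.008, 0, 0, 0, 15, 0.098, -0.017, 0.006, 0, 0, 0, 15, 0.098, -0.017, 0.004, 0, 0, 0, 15, 0.098, -0.017, 0.003, 0, 0, 0, 15, 0.098, -0.017, 0.003, 0, 0, 0]

```text
clock: 14.0
position: [0.5753, -0.0529, 0.2083]
ee_rot: [0.153, 0.988, 0.0, 0.0]
ft_force: [-0.9, 0.5, 1.4]
grip_width: 0.286
grasp_force: 79.4
```

Request:
step_arm:
  commands: [15, 0, 0, -0.001, 0, 0, 0, 15, 0, 0, -0.001, 0, 0, 0, 15, 0, 0, -0.002, 0, 0, 0, 15, 0, 0, -0.002, 0, 0, 0, 15, 0, 0, -0.003, 0, 0, 0, 15, 0, 0, -0.003, 0, 0, 0, 15, 0, 0, -0.003, 0, 0, 0, 15, 0, 0, -0.003, 0, 0, 0, 15, 0, 0, -0.003, 0, 0, 0, 15, 0, 0, -0.003, 0, 0, 0]

```text
clock: 15.25
position: [0.5759, -0.053, 0.2082]
ee_rot: [0.153, 0.988, 0.001, 0.001]
ft_force: [-5.0, 1.8, 15.3]
grip_width: 0.282
grasp_force: 81.3
```

Request:
step_arm:
  commands: [15, 0, 0, 0.015, 0, 0, 0, 15, -0.025, 0.004, 0.018, 0, 0, 0, 15, -0.049, 0.008, 0.015, 0, 0, 0, 15, -0.049, 0.008, 0.008, 0, 0, 0, 15, -0.049, 0.008, 0.005, 0, 0, 0, 15, -0.049, 0.008, 0.003, 0, 0, 0, 15, -0.049, 0.008, 0.001, 0, 0, 0, 15, -0.049, 0.008, 0, 0, 0, 0, 15, -0.049, 0.008, -0.001, 0, 0, 0, 15, -0.049, 0.008, -0.001, 0, 0, 0]

```text
clock: 16.5
position: [0.5469, -0.0483, 0.2082]
ee_rot: [0.153, 0.988, 0.001, 0.001]
ft_force: [-7.4, 1.7, 21.8]
grip_width: 0.281
grasp_force: 81.9
```

Request:
step_arm:
  commands: [15, 0, 0, 0.03, 0, 0, 0, 15, -0.01, -0.03, 0.06, 0, 0, 0, 15, -0.03, -0.09, 0.06, 0, 0, 0, 15, -0.06, -0.16, 0.06, 0, 0, 0, 15, -0.091, -0.223, 0.06, 0, 0, 0, 15, -0.091, -0.223, 0, 0, 0, 0, 15, -0.091, -0.223, -0.06, 0, 0, 0, 15, -0.091, -0.223, -0.12, 0, 0, 0, 15, -0.091, -0.223, -0.12, 0, 0, 0, 15, -0.091, -0.223, -0.12, 0, 0, 0]

```text
clock: 17.75
position: [0.4918, -0.1829, 0.1353]
ee_rot: [0.154, 0.988, -0.0, 0.001]
ft_force: [0.6, 0.6, -2.8]
grip_width: 0.285
grasp_force: 79.3
```

```bash
python3 - <<'E'
from h import *
o=get_obs();print(o['position'],o['ft_force'])
s=camera("side")[:,:,::-1];t=camera("top")[:,:,::-1]
c=np.zeros((500,800,3),np.uint8);c[:,:450]=cv2.resize(s[210:350,240:366],(450,500));c[:350,450:]=cv2.resize(t[200:300,250:350],(350,350))
cv2.imwrite("pics/n.png",c)
E
```

```text
[ 0.49175355 -0.18290703  0.13528452] [ 0.64952727  0.61211741 -2.75690709]
```

View pics/n.png

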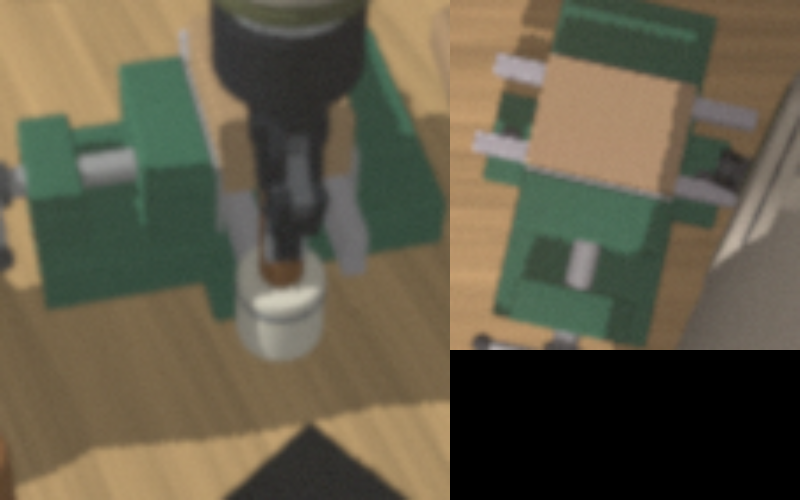

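The mallet head stands just off the near bar's right end (crop 280,300), clear of the far bar. I advance along the jaws.

Request:
step_arm:
  commands: [15, 0.002, 0.01, 0, 0, 0, 0, 15, 0.003, 0.018, 0, 0, 0, 0, 15, 0.003, 0.02, 0, 0, 0, 0, 15, 0.004, 0.022, 0, 0, 0, 0, 15, 0.004, 0.023, 0, 0, 0, 0, 15, 0.004, 0.024, 0, 0, 0, 0, 15, 0.004, 0.025, 0, 0, 0, 0, 15, 0.005, 0.026, 0, 0, 0, 0, 15, 0.005, 0.026, 0, 0, 0, 0, 15, 0.005, 0.026, 0, 0, 0, 0]

```text
clock: 19.1
position: [0.4939, -0.1668, 0.1335]
ee_rot: [0.154, 0.988, -0.0, -0.0]
ft_force: [-2.0, -2.9, -2.0]
grip_width: 0.288
grasp_force: 79.4
```

Request:
step_arm:
  commands: [15, 0, 0.001, 0, 0, 0, 0, 15, 0, 0.001, 0, 0, 0, 0, 15, 0, 0.001, 0, 0, 0, 0, 15, 0, 0.001, 0, 0, 0, 0, 15, 0, 0.001, 0, 0, 0, 0, 15, 0, 0.001, 0, 0, 0, 0, 15, 0, 0.001, 0, 0, 0, 0, 15, 0, 0.001, 0, 0, 0, 0, 15, 0, 0.001, 0, 0, 0, 0, 15, 0, 0.001, 0, 0, 0, 0]

```text
clock: 20.35
position: [0.4942, -0.1657, 0.1335]
ee_rot: [0.153, 0.988, 0.0, 0.0]
ft_force: [-0.6, -3.5, -4.0]
grip_width: 0.286
grasp_force: 79.4
```

```bash
python3 - <<'E'
from h import *
F=[];P=[]
for i in range(10):
    camera("top");o=get_obs();F.append(o['ft_force']);P.append(o['position'])
print(np.mean(F,0),np.std(F,0),np.mean(P,0),np.std(P,0))
E
```

```text
[-0.00991003 -3.49832061 -3.48923237] [0.4466477  0.42309618 0.29583873] [ 0.49415764 -0.16573776  0.13355034] [1.24139960e-05 1.30882209e-05 8.90241313e-06]
```

Request:
step_arm:
  commands: [15, -0.004, -0.02, 0, 0, 0, 0, 15, -0.007, -0.04, 0, 0, 0, 0, 15, 0.02, -0.046, 0, 0, 0, 0, 15, 0.06, -0.046, 0, 0, 0, 0, 15, 0.095, -0.046, 0, 0, 0, 0, 15, 0.095, -0.046, 0, 0, 0, 0, 15, 0.095, -0.046, 0, 0, 0, 0, 15, 0.095, -0.046, 0, 0, 0, 0, 15, 0.095, -0.046, 0, 0, 0, 0, 15, 0.095, -0.046, 0, 0, 0, 0]

```text
clock: 22.1
position: [0.551, -0.1933, 0.1337]
ee_rot: [0.153, 0.988, 0.0, 0.0]
ft_force: [-0.2, 0.1, -2.4]
grip_width: 0.284
grasp_force: 79.3
```

```bash
python3 - <<'E'
from h import *
F=[];P=[]
for i in range(6):
    im=camera("top");o=get_obs();F.append(o['ft_force']);P.append(o['position'])
print(np.mean(F,0),np.std(F,0),np.mean(P,0))
s=camera("side")[:,:,::-1]
c=np.zeros((500,800,3),np.uint8);c[:,:450]=cv2.resize(s[210:350,240:366],(450,500));c[:350,450:]=cv2.resize(im[200:300,250:350,::-1],(350,350))
cv2.imwrite("pics/f.png",c)
E
```

```text
[ 0.17019974  0.02853361 -2.78657924] [0.23610007 0.59828482 0.34615002] [ 0.5511164  -0.1932977   0.13358931]
```

View pics/f.png

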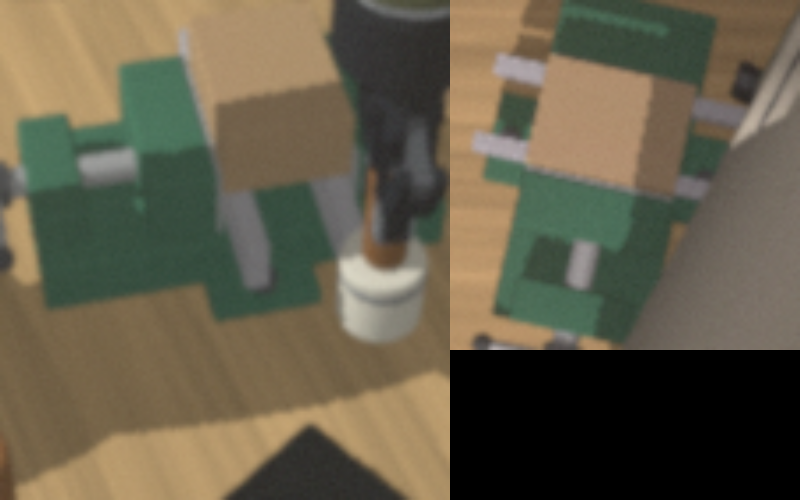

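The near bar hasn't moved (left end still at crop 475,140), and the force against baseline was 3.5 N, so it's held. The head is now in front of the far bar's end.

Request:
step_arm:
  commands: [15, 0.001, 0.008, 0, 0, 0, 0, 15, 0.003, 0.015, 0, 0, 0, 0, 15, 0.003, 0.017, 0, 0, 0, 0, 15, 0.003, 0.019, 0, 0, 0, 0, 15, 0.004, 0.02, 0, 0, 0, 0, 15, 0.004, 0.021, 0, 0, 0, 0, 15, 0.004, 0.022, 0, 0, 0, 0, 15, 0.004, 0.023, 0, 0, 0, 0, 15, 0.004, 0.023, 0, 0, 0, 0, 15, 0.004, 0.023, 0, 0, 0, 0]

```text
clock: 23.7
position: [0.5534, -0.1805, 0.1336]
ee_rot: [0.154, 0.988, -0.001, 0.0]
ft_force: [-0.3, -4.6, -3.0]
grip_width: 0.282
grasp_force: 79.3
```

```bash
cat > f.py <<'E'
from h import *
F=[]
for i in range(6):
    camera("top");o=get_obs();F.append(o['ft_force'])
print(np.mean(F,0),np.std(F,0),o['position'])
E
python3 f.py
```

```text
[ 0.1940485  -5.19595677 -2.99291611] [0.31706247 0.69674422 0.47242705] [ 0.55341418 -0.1805303   0.13365269]
```

Far bar nudged at about 5 N and held. I carry the mallet back to the mat.

Request:
step_arm:
  commands: [15, -0.004, -0.03, 0, 0, 0, 0, 15, -0.01, -0.05, 0.05, 0, 0, 0, 15, -0.05, -0.1, 0.08, 0, 0, 0, 15, -0.1, -0.15, 0.08, 0, 0, 0, 15, -0.151, -0.205, 0.08, 0, 0, 0, 15, -0.151, -0.205, 0.02, 0, 0, 0, 15, -0.151, -0.205, -0.04, 0, 0, 0, 15, -0.151, -0.205, -0.06, 0, 0, 0, 15, -0.151, -0.205, -0.066, 0, 0, 0, 15, -0.151, -0.205, -0.066, 0, 0, 0]

```text
clock: 25.25
position: [0.4635, -0.303, 0.0949]
ee_rot: [0.153, 0.988, -0.0, 0.001]
ft_force: [0.5, -0.0, -2.9]
grip_width: 0.286
grasp_force: 79.5
```

```bash
python3 f.py
```

```text
[ 0.24989971  0.02373324 -3.19910976] [0.48778513 0.46486853 0.31937688] [ 0.4632385  -0.30264222  0.09446465]
```

Request:
step_arm:
  commands: [15, 0, 0, -0.004, 0, 0, 0, 15, 0, 0, -0.006, 0, 0, 0, 15, 0, 0, -0.008, 0, 0, 0, 15, 0, 0, -0.009, 0, 0, 0, 15, 0, 0, -0.01, 0, 0, 0, 15, 0, 0, -0.011, 0, 0, 0, 15, 0, 0, -0.012, 0, 0, 0, 15, 0, 0, -0.012, 0, 0, 0, 15, 0, 0, -0.012, 0, 0, 0, 15, 0, 0, -0.012, 0, 0, 0]

```text
clock: 26.8
position: [0.4632, -0.3027, 0.0873]
ee_rot: [0.153, 0.988, 0.0, 0.0]
ft_force: [-2.8, 1.4, 6.0]
grip_width: 0.283
grasp_force: 80.0
```

Request:
step_arm:
  commands: [15, 0, 0, 0.001, 0, 0, 0, 15, 0, 0, 0.001, 0, 0, 0, 40, 0, 0, 0.001, 0, 0, 0, 60, 0, 0, 0.001, 0, 0, 0, 85, 0, 0, 0.001, 0, 0, 0, 85, 0, 0, 0.001, 0, 0, 0, 85, 0, 0, 0.001, 0, 0, 0, 85, 0, 0, 0.03, 0, 0, 0, 85, 0, 0, 0.08, 0, 0, 0, 85, 0, 0, 0.14, 0, 0, 0]

```text
clock: 28.05
position: [0.4627, -0.3027, 0.1725]
ee_rot: [0.154, 0.988, -0.0, -0.0]
ft_force: [0.2, 0.4, 0.6]
grip_width: 0.997
grasp_force: 0.0
```

Request:
step_arm:
  commands: [85, 0, 0, 0.08, 0, 0, 0, 85, 0, 0, 0.16, 0, 0, 0, 85, 0, 0.1, 0.2, 0, 0, 0, 85, 0, 0.2, 0.2, 0, 0, 0, 85, 0, 0.3, 0.2, 0, 0, 0, 85, 0, 0.4, 0.2, 0, 0, 0, 85, 0, 0.5, 0.2, 0, 0, 0, 85, 0, 0.6, 0.2, 0, 0, 0, 85, 0, 0.7, 0.2, 0, 0, 0, 85, 0, 0.75, 0.2, 0, 0, 0]

```text
clock: 29.3
position: [0.4624, 0.1505, 0.2919]
ee_rot: [0.152, 0.988, 0.0, 0.0]
ft_force: [0.6, -0.7, -0.5]
grip_width: 0.994
grasp_force: 0.0
```

```bash
python3 - <<'E'
from h import *
o=get_obs();print(o['position'],o['ft_force'],o['clock'])
s=camera("side")[:,:,::-1];t=camera("top")[:,:,::-1]
c=np.zeros((500,800,3),np.uint8);c[:,:400]=cv2.resize(s[200:420,220:396],(400,500));c[:280,400:]=cv2.resize(t[185:325,245:445],(400,280))
cv2.imwrite("pics/e.png",c)
E
```

```text
[0.46235769 0.15046765 0.29185719] [ 0.55237618 -0.701098   -0.4635702 ] 29.3
```

View pics/e.png

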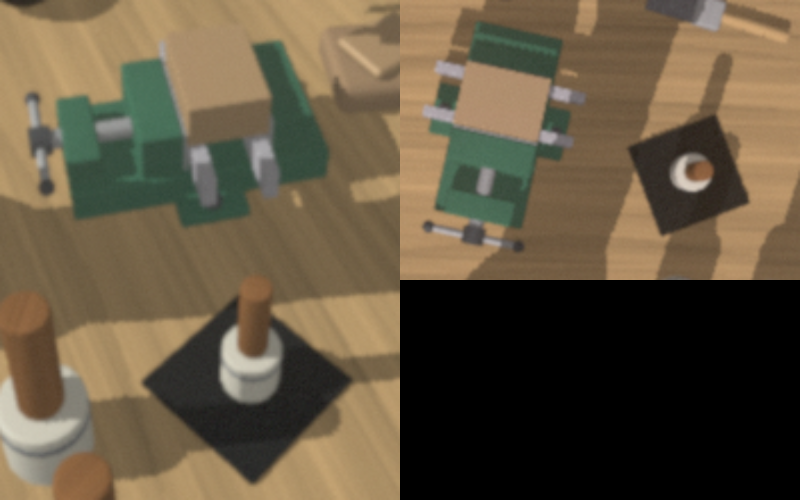

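The mallet stands upright near the mat's centre (crop 690,172). The bar ends (573,143) and (585,97) match their starting places to within a pixel, and the block is level.

```bash
python3 -c "
from workcell import *
print(hand_in())"
```

```text
the job is handed in; nothing more can be done
None
```

I seated the block on both bars and nudged the near bar (about 3.5 N), then the far bar (about 5 N). Both stayed in place, and I handed the job in at about 29 s with the mallet upright on its mat; `hand_in()` gave no verdict.

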